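Sort the salvaged parts on the repair bench

TASK

Sort the parts on the bench: stand both capacitors upright in the round steel dish and set both heat sinks, fins up, flat on the floor of the rectangular tray. Lay the black pry bar across the tool rest so that it lies flat in the notches of both its uprights, about centred, with its ends sticking out on both sides. Leave the little coil and the terminal block where they are.

Things in the scene. Friction and masses are not known exactly. Their poses are not given: they have to be found in the camera images.
- cap1_center (a point): One of two alike capacitors: a dark upright cylinder with a bare aluminium top, 30 mm in diameter, 45 mm high, about 45 g, standing on the bench. The point is at its centre, 22.5 mm above its underside; z is its axis.
- cap2_center (a point): One of two alike capacitors: a dark upright cylinder with a bare aluminium top, 30 mm in diameter, 45 mm high, about 45 g, standing on the bench. The point is at its centre, 22.5 mm above its underside; z is its axis.
- sink1_center (a point): One of two alike aluminium heat sinks: a finned block 45 mm long (x) by 30 mm wide (y) by 25 mm high, about 60 g, standing fins up on the bench; it may be gripped over its 30 mm width like a solid block. The point is at its centre, 12.5 mm above its underside. z points up out of the fins.
- sink2_center (a point): One of two alike aluminium heat sinks: a finned block 45 mm long (x) by 30 mm wide (y) by 25 mm high, about 60 g, standing fins up on the bench; it may be gripped over its 30 mm width like a solid block. The point is at its centre, 12.5 mm above its underside. z points up out of the fins.
- prybar_center (a point): Straight flat black nylon pry bar with two grey patches, 150 mm long (x), 14 mm wide (y), 10 mm thick (z), about 30 g, lying flat on the bench at one side. The point is at its centre, 5 mm above its underside. (On the other side of the bench lies an aluminium rule, which is not part of the job. Other clutter near the parts is under 25 mm high and well clear of them.)
- dish: Round open steel dish fixed to the bench, outside diameter 144 mm, flat inner floor 3 mm above the bench and about 130 mm wide, wall 4 mm thick with its rim 15 mm above the bench. Origin at the centre of its underside on the bench, z up.
- tray: Rectangular open grey tray fixed to the bench, outside 110 mm (x) by 160 mm (y), wall 4 mm thick with its rim 15 mm above the bench, inner floor 4 mm above the bench, 102 by 152 mm. Origin at the centre of its underside on the bench, z up.
- rest: Grey tool rest fixed to the bench: a base plate 60 mm (x) by 130 mm (y) by 8 mm high with two uprights at y = -50 and +50 mm, each 14 mm thick in y, 86 mm of free gap between them. Each upright has a notch in its top, 34 mm wide in x (x = -17 to +17 mm), whose floor is 36 mm above the bench; the ears beside the notch reach 44 mm. The bar is to lie along y in both notches. Origin at the centre of its underside on the bench, z up.
- coil_center (a point): Bystander: loose round copper coil, 28 mm in diameter, 14 mm high; the point is at its centre, 7 mm above the bench. Must not be displaced.
- terminal_center (a point): Bystander: loose white terminal block, 14 mm (x) by 30 mm (y), 16 mm high with three screw heads on top; the point is at its centre, 8 mm above the bench. Must not be displaced.
Mind the look-alikes: they are no part of the job. What is shaped like the part that bears sink2_center but brown or red is not meant.

How it is judged:
By the outcome, as a careful person would: the job done as asked, in the order asked, and still so for the second after the job is handed in, with the robot touching nothing.
It also fails if it takes over 134 s, if anything falls off the work surface, if the arm or the gripper's body presses on something with over 40 N, if the wrist force passes 120 N, or if a joint passes its speed limit or range.

ROBOT

A 6-joint arm with a two-finger parallel gripper is mounted at the origin on the work surface. World frame = base frame: x ahead of the robot, y to its left, z up, the work surface at z = 0. Lengths are in m, angles in rad, forces in N, time in s.
With the tool pointing down it reaches from about 0.375 to 0.975 m from the base axis. Payload 3.8 kg.
Tool frame: the origin (TCP) lies at the very end of the fingers, on their centre line; the grasp point (between the pads) lies 19 mm behind it; z points along the fingers, y is the line along which they close (so a half turn about z gives the same grasp; the last joint's range is limited). The gripper opens to 88 mm and grips with 3 to 60 N. Pads are 18 mm wide; open, the fingers measure 123 mm over their backs; the gripper's body (75 mm by 187 mm) begins 45 mm behind the grasp point.
Start: joints at [-1.167, 0.264, 1.604, -0, 1.274, -0.037], TCP at [0.288, -0.61, 0.239] pointing down, gripper open.
Joint ranges: [-2.63, 2.63], [-0.94, 2.18], [0.31, 2.57], [-1.31, 4.45], [0, 2.66], [-2.55, 2.55]. Speed limits (rad/s): [2.57, 2.57, 3.14, 3.14, 3.14, 3.14].

INTERFACE

Orientations are given as a rotation vector (axis times angle).
In Python, from workcell import ctrl gives the robot as it stands.
- The arm moves only by the tool step_arm, never from a script. Its argument "deltas" is a list of rows, each a list of 4 numbers: the shift along the tool's x, y, z in mm, then the turn about the tool's z in degrees. In form: [[tx, ty, tz, roll], ...]. A call has 1 to 5 rows; each row shifts and turns the commanded pose from where the row before left it, along the tool's axes as they then stand; what a row does not reach is not made up. A row lasts 1/12 s, in which the tool goes at most 41.7 mm and 7.16 degrees, less where a joint would pass 70% of its speed; a pose out of reach is approached as far as the arm can. A call is refused whole if a number of a shift passes 41.7 or a number of a turn 7.16, either way. A call with a gripper value outside its range is refused whole. "gripper" is the opening in per cent of the stroke, from 0 (shut) to 100 (fully open), set as the call begins (left out, the last holds). The fingers move at their own pace and stop on an object; "grip_force" is the grip in N (left out, the last holds). Time passes only in rows, so rows that do not move let the fingers close. It gives the time, the measured TCP pose, the force, the opening and the grip force at its end, in the units of the state.
- ctrl.state(): the state, without advancing time (a new reading comes with each control period).
- ctrl.grab_frame(name): name is "scene" or "top" or "wrist"; returns a dict with "frame" (480x640x3 uint8, blue, green, red), "camera_matrix" (3x3 intrinsics, pixels), "pose" (4x4, takes a point from camera to world coordinates). Camera axes: x right, y up, looking along -z (the intrinsics and any distortion apply to the point x, -y, -z); pixel columns grow to the right and rows downward; lengths in m; the calibration is good to about 2 mm. A picture is of the moment at which its call begins. There is no depth.
- ctrl.finish_job(): hands the job in; it is judged then, once.
The state is a dict: "time": time; "qpos": joint angles; "dq": joint speeds; "joint_efforts": joint torques, N m; "ee_pos": TCP position; "orientation": TCP orientation; "force": force on the tool from outside, world axes, zero at the start; "torque": the same for the moment, N m; "gripper_width": finger opening in m; "finger_force": force on a finger pad.
Only numpy, scipy, OpenCV 4.12 (cv2) and the standard library are available. Lean on these libraries where they do the work, as an engineer would, in place of code of your own. Each camera call takes 0.05 s, during which the arm holds its last target. There are 200 camera calls.

## Working session

There is one attempt and no reset: what is moved stays moved. The work goes in short steps, Python scripts to look and compute and a tool call to move; the robot and the scene stay as the last step left them, time stands still between calls to the robot, and variables do not carry over. Pictures are saved under pics/ and viewed, at most 14 in all, crops included, and the job is handed in when it is done.

Besides the shell and the picture viewer there is one more tool, called after ">>>" as name(argument=value, ...), one argument or row to a line, values as JSON. step_arm: Moves the arm, as the interface text tells. Its arguments: {"type":"object","properties":{"deltas":{"type":"array"},"gripper":{"type":"number"},"grip_force":{"type":"number"}},"required":["deltas"]}

```bash
mkdir -p pics; ls; cat > h.py <<'E'
import numpy as np, cv2
from workcell import ctrl
def grab(n,f):
    g=ctrl.grab_frame(n); cv2.imwrite('pics/'+f+'.png',g['frame']); np.savez('pics/'+f+'.npz',K=g['camera_matrix'],P=g['pose'],**({'d':g['distortion']} if 'distortion' in g else {})); return g
def px2w(f,pts,z):
    d=np.load('pics/'+f+'.npz');K=d['K'];P=d['P'];out=[]
    for (u,v),zz in zip(pts,np.broadcast_to(z,len(pts))):
        r=np.linalg.inv(K)@[u,v,1]; r=P[:3,:3]@[r[0],-r[1],-r[2]]; o=P[:3,3]
        out.append(o+r*(zz-o[2])/r[2])
    return np.array(out)
E
python3 - <<'E'
from h import *
for n in ['top','scene']:
    g=grab(n,n+'0'); print(g.keys(),g['camera_matrix'],g['pose'])
print(ctrl.state())
E
```

```text
pics
dict_keys(['frame', 'camera_matrix', 'pose']) [[569.99445306   0.         313.13760049]
 [  0.         569.99445306 240.28690459]
 [  0.           0.           1.        ]] [[-0.01698447  0.99594095 -0.08839207  0.38485931]
 [-0.99953218 -0.0191614  -0.02383817 -0.02138804]
 [-0.02543512  0.08794584  0.99580047  1.0859788 ]
 [ 0.          0.          0.          1.        ]]
dict_keys(['frame', 'camera_matrix', 'pose']) [[575.68704469   0.         309.82206527]
 [  0.         575.68704469 237.96082893]
 [  0.           0.           1.        ]] [[ 0.70097195 -0.39640093  0.59287825  1.02278651]
 [ 0.71308255  0.40390385 -0.5730401  -0.54469714]
 [-0.01231218  0.82445618  0.56579185  0.5771511 ]
 [ 0.          0.          0.          1.        ]]
{'time': 0.1, 'qpos': array([-1.16690288e+00,  2.64686625e-01,  1.60518113e+00, -1.70890614e-05,
        1.27369393e+00, -3.69075184e-02]), 'dq': array([-7.90273403e-04, -2.16131744e-03, -2.11312441e-03,  5.97443088e-04,
        1.19517104e-04,  2.08466546e-05]), 'joint_efforts': array([-5.75404420e-05, -5.03617680e+01, -3.58071256e+01,  7.30620045e-02,
        2.33094039e-02, -4.39382734e-05]), 'ee_pos': array([ 0.28774563, -0.60991769,  0.23753697]), 'orientation': array([-3.06370944e+00, -6.86401432e-01,  5.89218665e-04]), 'force': array([-1.05949621,  0.3935947 , -0.56365113]), 'torque': array([-0.02314151,  0.00525668,  0.00196343]), 'finger_force': 0.0, 'gripper_width': 0.0885759419706043}
```

View pics/top0.png

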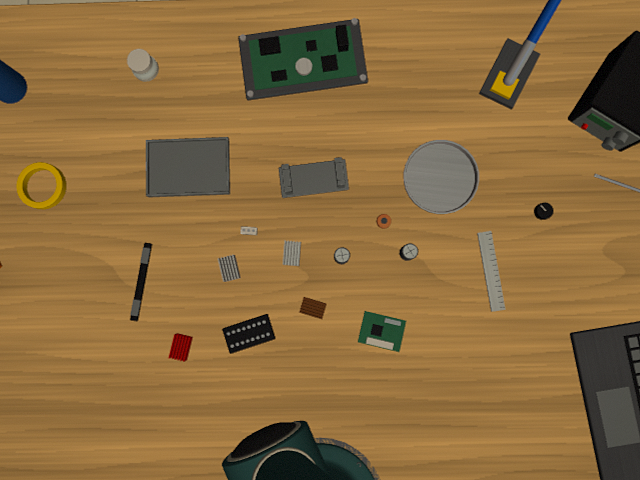

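View pics/scene0.png

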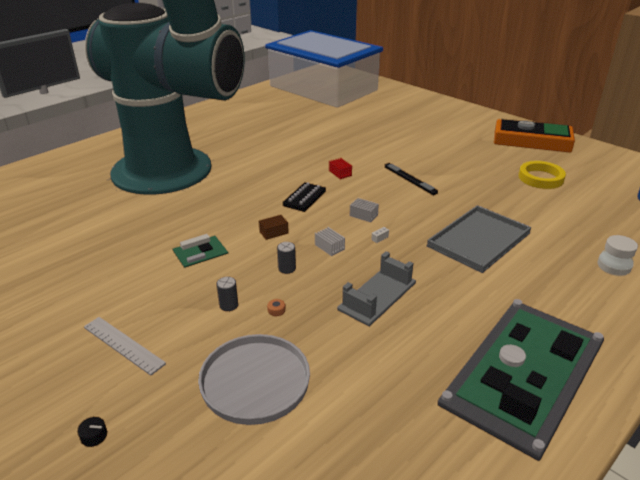

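The top view shows the caps at about (342,255) and (409,252), the sinks at (230,268) and (292,253), and the bar at (142,281). The tray is at (188,167), the rest at (314,177) and the dish at (440,177). The coil is at (384,221) and the terminal at (248,230). The brown (313,307) and red (180,347) blocks are decoys. I'll enlarge the work area to read the angles.

```bash
python3 - <<'E'
from h import *
im=cv2.imread('pics/top0.png')
c=np.vstack([np.hstack([cv2.resize(im[210:325,125:325],None,fx=4,fy=4,interpolation=cv2.INTER_CUBIC)])]);cv2.imwrite('pics/c1.png',c)
c=cv2.resize(im[150:270,270:470],None,fx=4,fy=4,interpolation=cv2.INTER_CUBIC);cv2.imwrite('pics/c2.png',c)
E
```

```text
(no output)
```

View pics/c1.png

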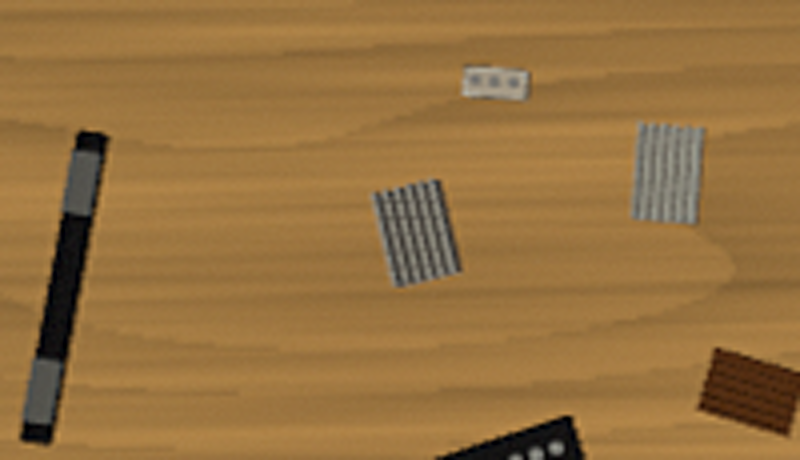

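View pics/c2.png

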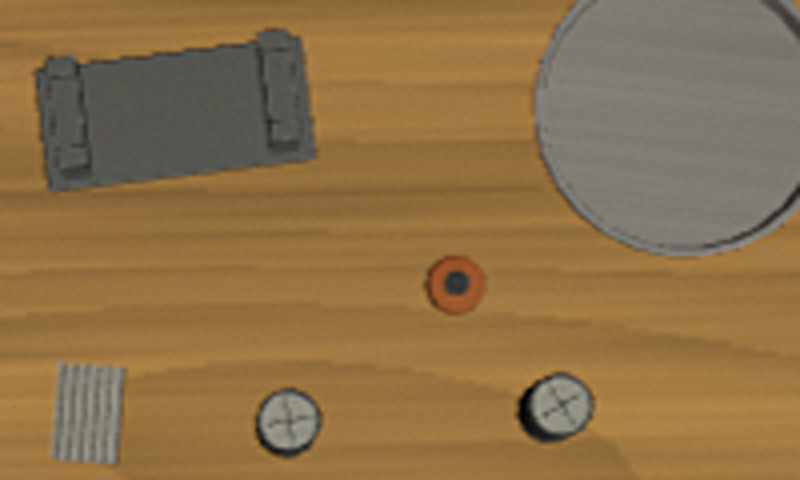

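```bash
python3 - <<'E'
from h import *
np.set_printoptions(precision=4,suppress=True)
def c1(p): return [((x+.5)/4-.5+125,(y+.5)/4-.5+210) for x,y in p]
def c2(p): return [((x+.5)/4-.5+270,(y+.5)/4-.5+150) for x,y in p]
def rect(n,p,z):
    w=px2w('top0',p,z); r=w[:,:2]; e=[r[(i+1)%4]-r[i] for i in range(4)]
    print(n,r.mean(0),[(round(np.linalg.norm(x)*1000,1),round(np.degrees(np.arctan2(x[1],x[0])),1)) for x in e])
rect('sinkA',c1([(374,193),(438,180),(462,271),(398,287)]),.025)
rect('sinkB',c1([(638,123),(705,127),(697,224),(632,217)]),.025)
rect('bar',c1([(78,131),(106,134),(50,443),(22,438)]),.01)
rect('term',c1([(463,67),(529,71),(527,99),(463,94)]),.016)
rect('rest',c2([(36,70),(299,38),(316,157),(52,190)]),.008)
rect('tray',[(146,139.5),(229,138),(230,194),(147,196)],.015)
print('caps',px2w('top0',c2([(289,421),(561,405)]),.045))
print('coil',px2w('top0',c2([(456,285)]),.014))
print('dish',px2w('top0',[(440.8,177),(404,177),(478,177)],.015))
E
```

```text
sinkA [0.4305 0.1619] [(np.float64(30.6), np.float64(-79.6)), (np.float64(44.1), np.float64(-165.5)), (np.float64(30.8), np.float64(103.0)), (np.float64(45.5), np.float64(14.2))]
sinkB [0.4564 0.0446] [(np.float64(31.4), np.float64(-94.5)), (np.float64(45.5), np.float64(174.4)), (np.float64(30.5), np.float64(82.8)), (np.float64(44.1), np.float64(-4.4))]
bar [0.409  0.3332] [(np.float64(13.6), np.float64(-97.2)), (np.float64(148.0), np.float64(170.1)), (np.float64(13.6), np.float64(79.2)), (np.float64(147.2), np.float64(-9.9))]
term [0.5012 0.1263] [(np.float64(31.4), np.float64(-94.6)), (np.float64(13.3), np.float64(175.4)), (np.float64(30.5), np.float64(84.4)), (np.float64(12.9), np.float64(-0.3))]
rest [0.6004 0.0016] [(np.float64(127.3), np.float64(-84.3)), (np.float64(58.4), np.float64(-173.3)), (np.float64(127.2), np.float64(96.0)), (np.float64(58.9), np.float64(6.8))]
tray [0.6262 0.2422] [(np.float64(161.0), np.float64(-90.3)), (np.float64(109.0), np.float64(-179.2)), (np.float64(159.5), np.float64(90.2)), (np.float64(110.4), np.float64(1.5))]
caps [[ 0.4495 -0.0485  0.045 ]
 [ 0.4545 -0.1725  0.045 ]]
coil [[ 0.5142 -0.1295  0.014 ]]
dish [[ 0.5956 -0.2397  0.015 ]
 [ 0.5972 -0.1703  0.015 ]
 [ 0.5941 -0.3097  0.015 ]]
```

Every measured size agrees with the given one (sinks 45x31, bar 148x13.6, rest 127x59, tray 160x110, dish 139). Next I'll write a helper to plan moves in tool axes.

```bash
cat > go.py <<'E'
import sys
from h import *
from scipy.spatial.transform import Rotation as R
# usage: go.py x y z yaw [more waypoints]; prints roll to make first, then the tool shifts (mm)
s=ctrl.state(); p=s['ee_pos']; M=R.from_rotvec(s['orientation']).as_matrix()
yaw=np.degrees(np.arctan2(M[1,0],M[0,0]))
print('now',p.round(4),'yaw %.1f t %.1f w %.3f'%(yaw,s['time'],s['gripper_width']),'F',s['force'].round(1))
a=list(map(float,sys.argv[1:]))
for i in range(0,len(a),4):
    x,y,z,th=a[i:i+4]; roll=-((th-yaw+180)%360-180)
    t=np.radians(th); T=np.array([[np.cos(t),np.sin(t),0],[np.sin(t),-np.cos(t),0],[0,0,-1]])
    d=T.T@(np.array([x,y,z])-p)*1000; n=int(np.ceil(abs(d).max()/41))
    nr=int(np.ceil(abs(roll)/7)); print('roll %.1f = %dx%.2f; shift'%(roll,nr,roll/max(nr,1)),d.round(1),'= %d x'%n,(d/max(n,1)).round(1)); p=np.array([x,y,z]); yaw=th
E
python3 go.py .4545 -.1725 .13 25 .4545 -.1725 .011 25
```

```text
now [ 0.2877 -0.6099  0.2375] yaw 25.3 t 0.1 w 0.089 F [-1.1  0.4 -0.6]
roll 0.3 = 1x0.26; shift [ 336.  -326.   107.5] = 9 x [ 37.3 -36.2  11.9]
roll -0.0 = 0x-0.00; shift [  0.   0. 119.] = 3 x [ 0.   0.  39.7]
```

>>> step_arm(
  deltas=[
    [37.3,-36.2,12,0],
    [37.3,-36.2,12,0],
    [37.3,-36.2,12,0],
    [37.3,-36.2,12,0],
    [37.3,-36.2,12,0],
  ],
  gripper=65,
  grip_force=15,
)

```text
time: 0.52
ee_pos: [0.3594, -0.4185, 0.1908]
orientation: [-3.065, -0.685, 0.0]
force: [1.9, -0.2, -0.5]
gripper_width: 0.0579
finger_force: 0.0
```

>>> step_arm(
  deltas=[
    [37.3,-36.2,12,0],
    [37.3,-36.2,12,0],
    [37.3,-36.2,12,0],
    [37.3,-36.2,12,0],
    [0,0,0,0],
  ],
)

```text
time: 0.93
ee_pos: [0.4163, -0.2614, 0.1516]
orientation: [-3.058, -0.693, 0.003]
force: [-1.0, 0.7, 0.1]
gripper_width: 0.0574
finger_force: 0.0
```

```bash
python3 -c "
from h import *
grab('wrist','w1')"; python3 go.py .4545 -.1725 .011 25
```

```text
now [ 0.4162 -0.2645  0.1526] yaw 25.6 t 1.0 w 0.057 F [-0.8  0.2  0.2]
roll 0.6 = 1x0.57; shift [ 73.6 -67.2 141.6] = 4 x [ 18.4 -16.8  35.4]
```

View pics/w1.png

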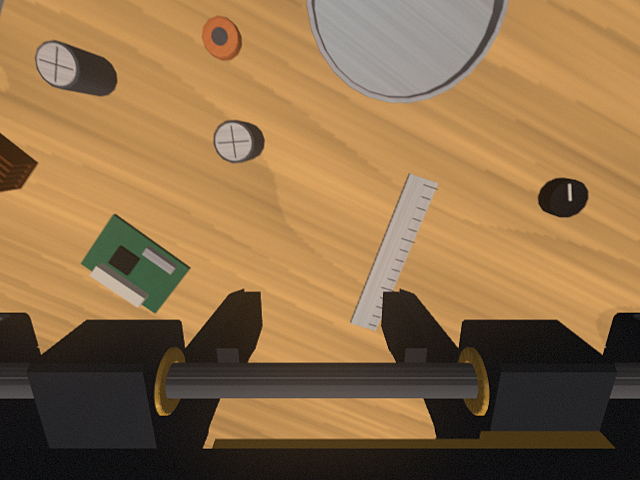

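The wrist view shows cap2's top at (235,141), cap1's top at (57,65) and the coil at (221,36). I'll check these against the top camera.

```bash
python3 -c "
from h import *
print(px2w('w1',[(235,141),(57,65),(221,36)],[.045,.045,.014]).round(4))"; python3 go.py .4545 -.1725 .1 25 .4545 -.1725 .011 25
```

```text
[[ 0.458  -0.1742  0.045 ]
 [ 0.4521 -0.0496  0.045 ]
 [ 0.5185 -0.1316  0.014 ]]
now [ 0.4162 -0.2645  0.1526] yaw 25.6 t 1.0 w 0.057 F [-0.8  0.2  0.2]
roll 0.6 = 1x0.57; shift [ 73.6 -67.2  52.6] = 2 x [ 36.8 -33.6  26.3]
roll -0.0 = 0x-0.00; shift [ 0.  0. 89.] = 3 x [ 0.   0.  29.7]
```

>>> step_arm(
  deltas=[
    [19,-17,13,0.6],
    [19,-17,13,0],
    [19,-17,13,0],
    [18,-17,13,0],
    [0,0,0,0],
  ],
)

```text
time: 1.4
ee_pos: [0.4552, -0.173, 0.0999]
orientation: [-3.065, -0.672, 0.005]
force: [-0.5, -0.0, 0.0]
gripper_width: 0.0572
finger_force: 0.0
```

```bash
python3 go.py .456 -.173 .011 25
```

```text
now [ 0.4552 -0.173   0.0999] yaw 24.7 t 1.4 w 0.057 F [-0.5 -0.   0. ]
roll -0.3 = 1x-0.26; shift [ 0.7  0.4 88.9] = 3 x [ 0.2  0.1 29.6]
```

>>> step_arm(
  deltas=[
    [0.7,0.4,30,0],
    [0,0,30,0],
    [0,0,29,0],
    [0,0,0,0],
    [0,0,0,0],
  ],
)

```text
time: 1.82
ee_pos: [0.4553, -0.176, 0.0124]
orientation: [-3.068, -0.668, 0.005]
force: [0.5, -0.7, 0.0]
gripper_width: 0.0573
finger_force: 0.0
```

>>> step_arm(
  deltas=[
    [0,0,0,0],
    [0,0,0,0],
    [0,0,0,0],
    [0,0,0,0],
    [0,0,0,0],
  ],
  gripper=0,
)

```text
time: 2.23
ee_pos: [0.458, -0.1759, 0.0148]
orientation: [3.068, 0.671, 0.003]
force: [-1.3, 0.9, 4.9]
gripper_width: 0.0294
finger_force: 15.0
```

>>> step_arm(
  deltas=[
    [0,0,-15,0],
    [0,0,-25,0],
    [0,0,-20,0],
    [0,0,0,0],
  ],
)

```text
time: 2.57
ee_pos: [0.4603, -0.1767, 0.0778]
orientation: [3.064, 0.67, 0.011]
force: [1.3, -0.9, -0.3]
gripper_width: 0.0294
finger_force: 15.0
```

```bash
python3 go.py .624 -.227 .072 25 .624 -.227 .015 25
```

```text
now [ 0.4603 -0.1767  0.0778] yaw 24.7 t 2.6 w 0.029 F [ 1.3 -0.9 -0.3]
roll -0.3 = 1x-0.33; shift [127.1 114.8   5.8] = 4 x [31.8 28.7  1.4]
roll -0.0 = 0x-0.00; shift [ 0.  0. 57.] = 2 x [ 0.   0.  28.5]
```

>>> step_arm(
  deltas=[
    [32,28.7,0,0],
    [32,28.7,0,0],
    [32,28.7,0,0],
    [31,28.7,0,0],
    [0,0,0,0],
  ],
)

```text
time: 2.98
ee_pos: [0.6228, -0.2276, 0.0721]
orientation: [3.066, 0.671, 0.008]
force: [1.3, 0.5, -0.0]
gripper_width: 0.0293
finger_force: 15.0
```

>>> step_arm(
  deltas=[
    [0,0,0,0],
  ],
)

```text
time: 3.07
ee_pos: [0.6171, -0.2256, 0.0715]
orientation: [-3.068, -0.671, 0.002]
force: [-1.2, 0.3, -0.4]
gripper_width: 0.0292
finger_force: 15.0
```

```bash
python3 go.py .624 -.227 .018 25
```

```text
now [ 0.6171 -0.2256  0.0715] yaw 24.7 t 3.1 w 0.029 F [-1.2  0.3 -0.4]
roll -0.3 = 1x-0.32; shift [ 5.7  4.2 53.5] = 2 x [ 2.8  2.1 26.7]
```

>>> step_arm(
  deltas=[
    [3,2,25,0],
    [0,0,20,0],
    [0,0,0,0],
    [0,0,0,0],
    [0,0,0,0],
  ],
)

```text
time: 3.48
ee_pos: [0.6186, -0.2256, 0.0289]
orientation: [-3.069, -0.671, 0.0]
force: [1.0, -0.8, 0.6]
gripper_width: 0.0293
finger_force: 15.0
```

>>> step_arm(
  deltas=[
    [0,0,0,0],
    [0,0,0,0],
  ],
)

```text
time: 3.65
ee_pos: [0.6203, -0.2263, 0.0302]
orientation: [3.068, 0.67, 0.004]
force: [-0.2, 0.6, 0.4]
gripper_width: 0.0293
finger_force: 15.0
```

>>> step_arm(
  deltas=[
    [0,0,9,0],
    [0,0,0,0],
    [0,0,0,0],
  ],
)

```text
time: 3.9
ee_pos: [0.6189, -0.2257, 0.0188]
orientation: [-3.069, -0.671, 0.001]
force: [-0.9, -0.6, 0.2]
gripper_width: 0.0296
finger_force: 15.0
```

>>> step_arm(
  deltas=[
    [0,0,2,0],
    [0,0,0,0],
  ],
)

```text
time: 4.07
ee_pos: [0.6196, -0.226, 0.0179]
orientation: [3.069, 0.671, 0.0]
force: [-1.5, 1.4, 4.2]
gripper_width: 0.0294
finger_force: 15.0
```

>>> step_arm(
  deltas=[
    [0,0,2,0],
    [0,0,0,0],
  ],
)

```text
time: 4.23
ee_pos: [0.6198, -0.2259, 0.0177]
orientation: [-3.069, -0.671, 0.0]
force: [-5.9, 2.4, 13.5]
gripper_width: 0.0297
finger_force: 15.0
```

>>> step_arm(
  deltas=[
    [0,0,-2,0],
    [0,0,0,0],
    [0,0,0,0],
  ],
)

```text
time: 4.48
ee_pos: [0.62, -0.2261, 0.0178]
orientation: [3.068, 0.671, 0.001]
force: [-0.4, -0.2, 3.8]
gripper_width: 0.0292
finger_force: 15.0
```

>>> step_arm(
  deltas=[
    [0,0,0,0],
    [0,0,0,0],
    [0,0,0,0],
    [0,0,0,0],
  ],
  gripper=55,
)

```text
time: 4.82
ee_pos: [0.6191, -0.2258, 0.0168]
orientation: [-3.069, -0.671, 0.001]
force: [-0.1, 0.3, -0.9]
gripper_width: 0.0483
finger_force: 0.0
```

>>> step_arm(
  deltas=[
    [0,0,-30,0],
    [0,0,-40,0],
    [0,0,-20,0],
    [0,0,0,0],
  ],
)

```text
time: 5.15
ee_pos: [0.6235, -0.2275, 0.1139]
orientation: [3.063, 0.669, 0.014]
force: [0.5, -0.0, 1.0]
gripper_width: 0.0484
finger_force: 0.0
```

```bash
python3 go.py .4515 -.049 .105 25 .4515 -.049 .012 25
```

```text
now [ 0.6235 -0.2275  0.1139] yaw 24.7 t 5.2 w 0.048 F [ 0.5 -0.   1. ]
roll -0.3 = 1x-0.35; shift [ -80.5 -234.5    8.9] = 6 x [-13.4 -39.1   1.5]
roll -0.0 = 0x-0.00; shift [ 0.  0. 93.] = 3 x [ 0.  0. 31.]
```

>>> step_arm(
  deltas=[
    [-11,-33,1,0],
    [-11,-33,1,0],
    [-11,-33,1,0],
    [-11,-33,1,0],
    [-11,-33,1,0],
  ],
  gripper=65,
)

```text
time: 5.57
ee_pos: [0.4985, -0.0977, 0.1009]
orientation: [-3.068, -0.67, 0.003]
force: [0.1, 0.3, -0.2]
gripper_width: 0.0573
finger_force: 0.0
```

>>> step_arm(
  deltas=[
    [-11,-33,1,0],
    [-11,-33,1,0],
    [0,0,0,0],
    [0,0,0,0],
    [0,0,0,0],
  ],
)

```text
time: 5.98
ee_pos: [0.4535, -0.0482, 0.1002]
orientation: [3.068, 0.672, 0.001]
force: [0.3, -0.5, -0.4]
gripper_width: 0.0573
finger_force: 0.0
```

```bash
python3 go.py .4515 -.049 .012 25; python3 -c "
from h import *
grab('wrist','w2')"
```

```text
now [ 0.4535 -0.0482  0.1002] yaw 24.7 t 6.0 w 0.057 F [ 0.3 -0.5 -0.4]
roll -0.3 = 1x-0.31; shift [-2.2 -0.1 88.2] = 3 x [-0.7 -0.  29.4]
```

View pics/w2.png

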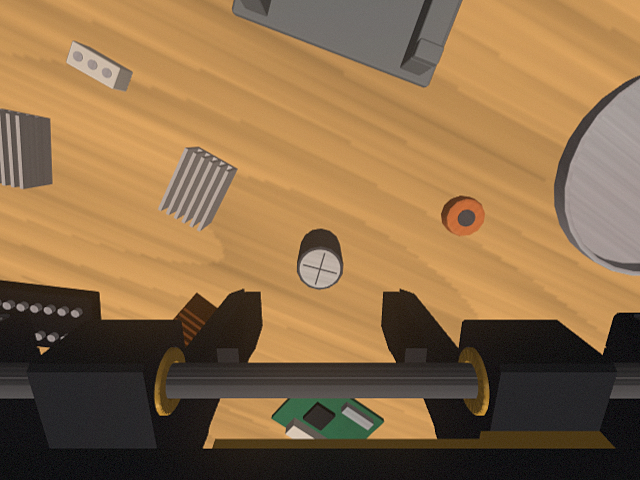

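Cap1's top is at (320,268), centred between the fingers. SinkB's top is at about (199,187) and the coil is undisturbed at (464,216).

```bash
python3 -c "
from h import *
print(px2w('w2',[(320,268),(464,215),(186,149),(236,170),(204,230),(162,208)],[.045,.014,.025,.025,.025,.025]).round(4))"
```

```text
[[ 0.4531 -0.0485  0.045 ]
 [ 0.5193 -0.1274  0.014 ]
 [ 0.4832  0.0569  0.025 ]
 [ 0.4842  0.0242  0.025 ]
 [ 0.4384  0.0299  0.025 ]
 [ 0.4411  0.0596  0.025 ]]
```

>>> step_arm(
  deltas=[
    [-2,0,30,0],
    [0,0,30,0],
    [0,0,27,0],
    [0,0,0,0],
    [0,0,0,0],
  ],
)

```text
time: 6.45
ee_pos: [0.4505, -0.0495, 0.0121]
orientation: [-3.068, -0.669, 0.006]
force: [-0.4, 0.3, 0.2]
gripper_width: 0.0577
finger_force: 0.0
```

>>> step_arm(
  deltas=[
    [0,0,0,0],
    [0,0,0,0],
    [0,0,0,0],
    [0,0,0,0],
    [0,0,0,0],
  ],
  gripper=0,
)

```text
time: 6.87
ee_pos: [0.4526, -0.0491, 0.0147]
orientation: [3.068, 0.671, 0.004]
force: [0.5, -0.2, 4.6]
gripper_width: 0.0294
finger_force: 15.0
```

>>> step_arm(
  deltas=[
    [0,0,-20,0],
    [0,0,-30,0],
    [0,0,-30,0],
    [0,0,0,0],
  ],
)

```text
time: 7.2
ee_pos: [0.4559, -0.0496, 0.0994]
orientation: [3.065, 0.67, 0.016]
force: [2.0, -0.6, -0.7]
gripper_width: 0.0291
finger_force: 15.0
```

```bash
python3 go.py .5695 -.252 .09 25
```

```text
now [ 0.4559 -0.0496  0.0994] yaw 24.7 t 7.2 w 0.029 F [ 2.  -0.6 -0.7]
roll -0.3 = 1x-0.33; shift [ 17.4 231.5   9.4] = 6 x [ 2.9 38.6  1.6]
```

>>> step_arm(
  deltas=[
    [3,33,1,0],
    [3,33,1,0],
    [3,33,1,0],
    [3,33,1,0],
    [3,33,1,0],
  ],
)

```text
time: 7.62
ee_pos: [0.534, -0.1938, 0.0879]
orientation: [-3.069, -0.671, 0.0]
force: [0.7, 0.9, -0.7]
gripper_width: 0.0294
finger_force: 15.0
```

>>> step_arm(
  deltas=[
    [3,33,1,0],
    [3,33,1,0],
    [0,0,0,0],
    [0,0,0,0],
    [0,0,0,0],
  ],
)

```text
time: 8.03
ee_pos: [0.5658, -0.2495, 0.0854]
orientation: [-3.068, -0.67, 0.002]
force: [0.0, -0.2, 0.0]
gripper_width: 0.0294
finger_force: 15.0
```

```bash
python3 go.py .5695 -.252 .0195 25;python3 -c "
from h import *
grab('wrist','w3')"
```

```text
now [ 0.5658 -0.2495  0.0854] yaw 24.6 t 8.0 w 0.029 F [ 0.  -0.2  0. ]
roll -0.4 = 1x-0.37; shift [ 2.3  3.9 65.9] = 2 x [ 1.2  1.9 33. ]
```

View pics/w3.png

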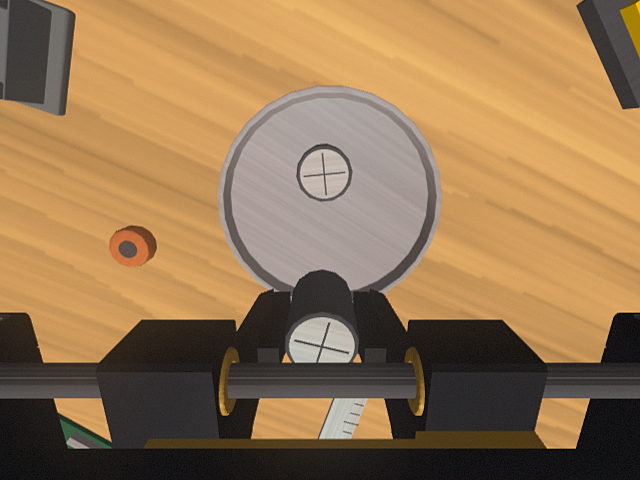

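Cap2 stands upright in the dish at (325,172). The dish rim runs from (219,195) to (441,195) with its top at (330,87).

```bash
python3 -c "
from h import *
w=px2w('w3',[(325,172),(219,195),(441,195),(330,87)],[.048,.015,.015,.015]);print(w.round(4));
import numpy as np
from scipy.optimize import least_squares
print(least_squares(lambda c:np.hypot(*(w[1:,:2]-c).T)-.072,[.6,-.24]).x)"
```

```text
[[ 0.6218 -0.2268  0.048 ]
 [ 0.5782 -0.1735  0.015 ]
 [ 0.6366 -0.301   0.015 ]
 [ 0.664  -0.2108  0.015 ]]
[ 0.5984508 -0.2413144]
```

>>> step_arm(
  deltas=[
    [3,4,25,0],
    [0,0,22,0],
    [0,0,10,0],
    [0,0,0,0],
    [0,0,0,0],
  ],
)

```text
time: 8.5
ee_pos: [0.5702, -0.2512, 0.0289]
orientation: [-3.068, -0.672, 0.003]
force: [0.7, -0.8, -0.6]
gripper_width: 0.0293
finger_force: 15.0
```

>>> step_arm(
  deltas=[
    [0,0,4,0],
    [0,0,0,0],
    [0,0,0,0],
  ],
)

```text
time: 8.75
ee_pos: [0.5718, -0.2527, 0.0264]
orientation: [3.068, 0.671, 0.002]
force: [-0.6, 0.8, -1.0]
gripper_width: 0.0292
finger_force: 15.0
```

>>> step_arm(
  deltas=[
    [0,0,4,0],
    [0,0,0,0],
    [0,0,0,0],
  ],
)

```text
time: 9.0
ee_pos: [0.5711, -0.2525, 0.0214]
orientation: [-3.069, -0.671, 0.0]
force: [0.5, 0.8, -0.4]
gripper_width: 0.0295
finger_force: 15.0
```

>>> step_arm(
  deltas=[
    [0,0,2,0],
    [0,0,0,0],
    [0,0,0,0],
  ],
)

```text
time: 9.25
ee_pos: [0.571, -0.2524, 0.0191]
orientation: [-3.069, -0.671, 0.001]
force: [0.1, -0.3, -0.3]
gripper_width: 0.0295
finger_force: 15.0
```

>>> step_arm(
  deltas=[
    [0,0,2,0],
    [0,0,0,0],
    [0,0,0,0],
  ],
)

```text
time: 9.5
ee_pos: [0.5714, -0.2527, 0.0177]
orientation: [3.069, 0.671, 0.001]
force: [-0.8, 0.1, 2.1]
gripper_width: 0.0293
finger_force: 15.0
```

>>> step_arm(
  deltas=[
    [0,0,0,0],
    [0,0,0,0],
    [0,0,0,0],
    [0,0,0,0],
  ],
  gripper=55,
)

```text
time: 9.83
ee_pos: [0.571, -0.2524, 0.0171]
orientation: [-3.069, -0.671, 0.0]
force: [0.1, -0.2, -0.1]
gripper_width: 0.0477
finger_force: 0.0
```

>>> step_arm(
  deltas=[
    [0,0,-30,0],
    [0,0,-40,0],
    [0,0,-20,6],
    [0,0,0,6],
    [0,0,0,6],
  ],
)

```text
time: 10.25
ee_pos: [0.5729, -0.2533, 0.1103]
orientation: [3.134, 0.174, 0.007]
force: [-0.6, -0.5, -0.4]
gripper_width: 0.0486
finger_force: 0.0
```

>>> step_arm(
  deltas=[
    [0,0,0,6],
    [0,0,0,5.5],
    [0,0,0,0],
    [0,0,0,0],
  ],
)

```text
time: 10.58
ee_pos: [0.571, -0.2524, 0.1072]
orientation: [-3.139, 0.129, 0.0]
force: [0.4, -0.1, 0.4]
gripper_width: 0.0484
finger_force: 0.0
```

```bash
python3 go.py .459 .0437 .1 -5 
```

```text
now [ 0.571  -0.2524  0.1072] yaw -4.7 t 10.6 w 0.048 F [ 0.4 -0.1  0.4]
roll 0.3 = 1x0.31; shift [-137.4 -285.2    7.2] = 7 x [-19.6 -40.7   1. ]
```

>>> step_arm(
  deltas=[
    [-17,-35.7,1,0],
    [-17,-35.7,1,0],
    [-17,-35.7,1,0],
    [-17,-35.7,1,0],
    [-17,-35.7,1,0],
  ],
  gripper=60,
)

```text
time: 11.0
ee_pos: [0.5006, -0.0661, 0.1022]
orientation: [-3.139, 0.13, -0.0]
force: [0.8, 1.2, 0.0]
gripper_width: 0.0528
finger_force: 0.0
```

>>> step_arm(
  deltas=[
    [-17,-35.7,1,0],
    [-17,-35.7,1,0],
    [-17,-35.7,0,0],
    [0,0,0,0],
    [0,0,0,0],
  ],
)

```text
time: 11.42
ee_pos: [0.459, 0.0452, 0.1003]
orientation: [3.139, -0.123, 0.0]
force: [1.1, 0.1, 0.3]
gripper_width: 0.0528
finger_force: 0.0
```

>>> step_arm(
  deltas=[
    [0,0,0,0],
    [0,0,0,0],
  ],
)

```text
time: 11.58
ee_pos: [0.4605, 0.0427, 0.1006]
orientation: [3.138, -0.133, 0.001]
force: [0.7, 1.0, -0.5]
gripper_width: 0.0529
finger_force: 0.0
```

```bash
python3 go.py .459 .0437 .006 -5;python3 -c "
from h import *
grab('wrist','w4')"
```

```text
now [0.4605 0.0427 0.1006] yaw -4.8 t 11.6 w 0.053 F [ 0.7  1.  -0.5]
roll 0.2 = 1x0.15; shift [-1.6 -0.9 94.6] = 3 x [-0.5 -0.3 31.5]
```

View pics/w4.png

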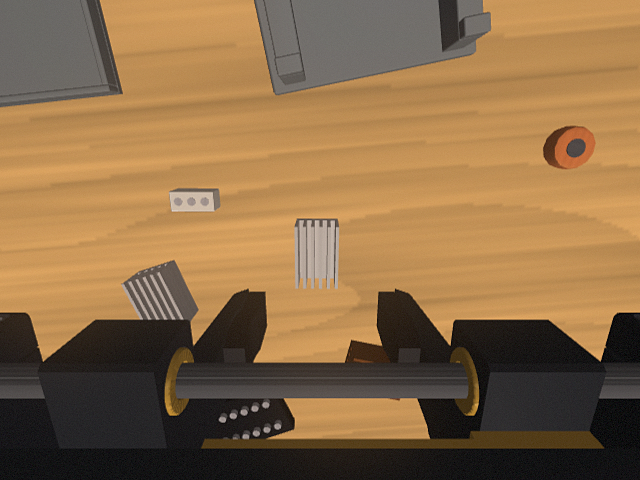

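SinkB is centred at (317,254) and square to the fingers. The terminal at (195,201) is clear, so I'll descend and grip.

>>> step_arm(
  deltas=[
    [-1,-1,33,0],
    [0,0,33,0],
    [0,0,27,0],
    [0,0,0,0],
    [0,0,0,0],
  ],
)

```text
time: 12.05
ee_pos: [0.4575, 0.0435, 0.0061]
orientation: [3.138, -0.136, -0.007]
force: [0.1, -0.2, 0.1]
gripper_width: 0.0527
finger_force: 0.0
```

>>> step_arm(
  deltas=[
    [0,0,0,0],
    [0,0,0,0],
    [0,0,0,0],
    [0,0,0,0],
    [0,0,0,0],
  ],
  gripper=0,
  grip_force=18,
)

```text
time: 12.47
ee_pos: [0.4606, 0.0447, 0.0091]
orientation: [-3.139, 0.132, -0.006]
force: [-0.5, -0.7, 6.7]
gripper_width: 0.0298
finger_force: 18.0
```

>>> step_arm(
  deltas=[
    [0,0,-20,0],
    [0,0,-40,0],
    [0,0,-20,0],
    [0,0,0,0],
    [0,0,0,0],
  ],
)

```text
time: 12.88
ee_pos: [0.4602, 0.0449, 0.089]
orientation: [-3.138, 0.132, -0.007]
force: [-0.3, -0.6, -1.0]
gripper_width: 0.0299
finger_force: 18.0
```

```bash
python3 go.py .606 .2135 .085 0; python3 -c "
from h import *
print(px2w('w4',[(295,220),(339,220),(338,288),(296,288),(121,93),(145,262)],[.025]*4+[.015,.025]).round(4))"
```

```text
now [0.4602 0.0449 0.089 ] yaw -4.8 t 12.9 w 0.030 F [-0.3 -0.6 -1. ]
roll -4.8 = 1x-4.83; shift [ 145.8 -168.6    4. ] = 5 x [ 29.2 -33.7   0.8]
[[0.488  0.0571 0.025 ]
 [0.4855 0.028  0.025 ]
 [0.4366 0.0321 0.025 ]
 [0.4391 0.0616 0.025 ]
 [0.5752 0.157  0.015 ]
 [0.4673 0.163  0.025 ]]
```

>>> step_arm(
  deltas=[
    [0,0,0,-4.8],
    [24.3,-27.8,0,0],
    [24.3,-27.8,0,0],
    [24.3,-27.8,0,0],
    [24.3,-27.8,0,0],
  ],
)

```text
time: 13.3
ee_pos: [0.5552, 0.1566, 0.0849]
orientation: [3.141, -0.002, -0.006]
force: [0.3, 0.0, -0.6]
gripper_width: 0.0299
finger_force: 18.0
```

>>> step_arm(
  deltas=[
    [24.3,-27.8,0,0],
    [24.3,-27.8,0,0],
    [0,0,0,0],
    [0,0,0,0],
    [0,0,0,0],
  ],
)

```text
time: 13.72
ee_pos: [0.6027, 0.2108, 0.0848]
orientation: [3.14, -0.0, -0.007]
force: [0.2, -0.8, -1.3]
gripper_width: 0.0298
finger_force: 18.0
```

```bash
python3 go.py .606 .2115 .02 0;python3 -c "
from h import *
grab('wrist','w5')"
```

```text
now [0.6027 0.2108 0.0848] yaw -0.0 t 13.7 w 0.030 F [ 0.2 -0.8 -1.3]
roll -0.0 = 1x-0.00; shift [ 3.3 -0.7 64.8] = 2 x [ 1.6 -0.4 32.4]
```

View pics/w5.png

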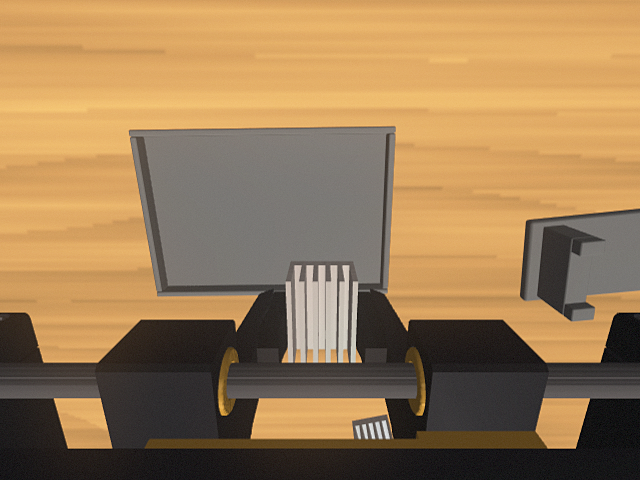

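The tray rim corners are at (130,131), (395,127), (387,291) and (158,295), and the sink is held squarely. I'll refine the tray centre from them.

```bash
python3 -c "
from h import *
w=px2w('w5',[(130,131),(395,127),(387,291),(158,295)],.015);print(w.round(4),w.mean(0))"
```

```text
[[0.6842 0.3238 0.015 ]
 [0.6864 0.1661 0.015 ]
 [0.5796 0.1647 0.015 ]
 [0.5767 0.3227 0.015 ]] [0.63172975 0.244301   0.015     ]
```

>>> step_arm(
  deltas=[
    [7,-4,25,0],
    [0,0,25,0],
    [0,0,13,0],
    [0,0,0,0],
    [0,0,0,0],
  ],
)

```text
time: 14.18
ee_pos: [0.61, 0.2141, 0.0232]
orientation: [3.141, -0.002, -0.005]
force: [0.2, -0.1, -0.2]
gripper_width: 0.0299
finger_force: 18.0
```

>>> step_arm(
  deltas=[
    [0,0,4,0],
    [0,0,0,0],
    [0,0,0,0],
  ],
)

```text
time: 14.43
ee_pos: [0.6125, 0.2155, 0.0216]
orientation: [-3.141, 0.001, -0.003]
force: [-0.3, 1.4, -0.3]
gripper_width: 0.0296
finger_force: 18.0
```

>>> step_arm(
  deltas=[
    [0,0,2,0],
    [0,0,0,0],
    [0,0,0,0],
  ],
)

```text
time: 14.68
ee_pos: [0.6119, 0.2155, 0.0187]
orientation: [-3.141, 0.001, -0.001]
force: [-0.4, -0.1, -0.7]
gripper_width: 0.0299
finger_force: 18.0
```

>>> step_arm(
  deltas=[
    [0,0,2,0],
    [0,0,0,0],
    [0,0,0,0],
  ],
)

```text
time: 14.93
ee_pos: [0.6116, 0.2153, 0.0161]
orientation: [3.141, -0.001, -0.001]
force: [0.2, -0.5, -0.7]
gripper_width: 0.03
finger_force: 18.0
```

>>> step_arm(
  deltas=[
    [0,0,2,0],
    [0,0,0,0],
    [0,0,0,0],
  ],
)

```text
time: 15.18
ee_pos: [0.6115, 0.2153, 0.0141]
orientation: [3.141, -0.001, -0.001]
force: [0.5, -0.2, -1.2]
gripper_width: 0.0298
finger_force: 18.0
```

>>> step_arm(
  deltas=[
    [0,0,1.5,0],
    [0,0,0,0],
    [0,0,0,0],
  ],
)

```text
time: 15.43
ee_pos: [0.612, 0.2154, 0.0132]
orientation: [-3.141, 0.001, -0.001]
force: [-0.8, -0.6, 2.2]
gripper_width: 0.0301
finger_force: 18.0
```

>>> step_arm(
  deltas=[
    [0,0,0,0],
    [0,0,0,0],
    [0,0,0,0],
    [0,0,0,0],
  ],
  gripper=47,
)

```text
time: 15.77
ee_pos: [0.6117, 0.2153, 0.0127]
orientation: [3.142, -0.001, -0.0]
force: [-0.8, 0.3, 0.1]
gripper_width: 0.0413
finger_force: 0.0
```

>>> step_arm(
  deltas=[
    [0,0,-30,0],
    [0,0,-40,0],
    [0,0,-20,-7],
    [0,0,0,-7],
    [0,0,0,0],
  ],
)

```text
time: 16.18
ee_pos: [0.6135, 0.2159, 0.1056]
orientation: [-3.117, -0.386, -0.008]
force: [0.1, -0.1, -0.7]
gripper_width: 0.0411
finger_force: 0.0
```

```bash
python3 go.py .434 .161 .1 14 
```

```text
now [0.6135 0.2159 0.1056] yaw 14.1 t 16.2 w 0.041 F [ 0.1 -0.1 -0.7]
roll 0.1 = 1x0.13; shift [-187.5    9.9    5.6] = 5 x [-37.5   2.    1.1]
```

>>> step_arm(
  deltas=[
    [-27,1.4,1,0],
    [-27,1.4,1,0],
    [-27,1.4,1,0],
    [-27,1.4,1,0],
    [-27,1.4,1,0],
  ],
  gripper=60,
)

```text
time: 16.6
ee_pos: [0.48, 0.1752, 0.0962]
orientation: [3.119, 0.375, -0.004]
force: [-1.2, 0.4, 0.1]
gripper_width: 0.0531
finger_force: 0.0
```

>>> step_arm(
  deltas=[
    [-27,1.4,0,0],
    [-25,1.4,0,0],
    [0,0,0,0],
    [0,0,0,0],
    [0,0,0,0],
  ],
)

```text
time: 17.02
ee_pos: [0.433, 0.1608, 0.0976]
orientation: [-3.119, -0.379, -0.0]
force: [-0.3, 0.8, -0.4]
gripper_width: 0.0528
finger_force: 0.0
```

```bash
python3 go.py .434 .161 .006 14;python3 -c "
from h import *
grab('wrist','w6')"
```

```text
now [0.433  0.1608 0.0976] yaw 13.9 t 17.0 w 0.053 F [-0.3  0.8 -0.4]
roll -0.1 = 1x-0.15; shift [ 1.   0.1 91.6] = 3 x [ 0.3  0.  30.5]
```

View pics/w6.png

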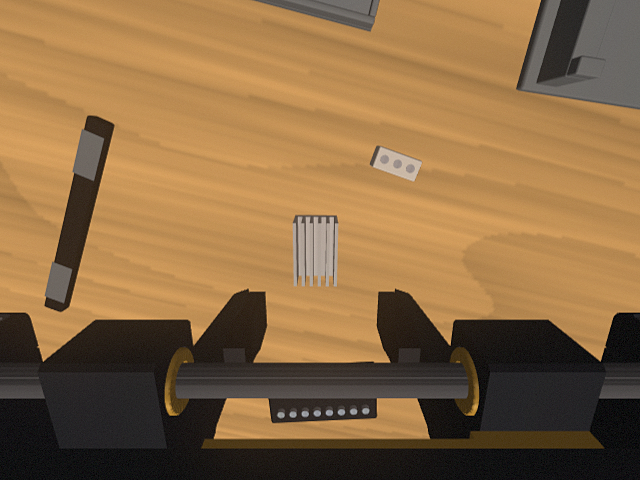

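SinkA is centred at (316,251) and square to the fingers. The bar's top ends are at (101,119) and (57,307). I'll grip the sink.

>>> step_arm(
  deltas=[
    [1,0,33,0],
    [0,0,33,0],
    [0,0,25,0],
    [0,0,0,0],
    [0,0,0,0],
  ],
)

```text
time: 17.48
ee_pos: [0.433, 0.1608, 0.0056]
orientation: [3.118, 0.38, -0.006]
force: [-0.2, 0.9, -0.1]
gripper_width: 0.053
finger_force: 0.0
```

>>> step_arm(
  deltas=[
    [0,0,0,0],
    [0,0,0,0],
    [0,0,0,0],
    [0,0,0,0],
    [0,0,0,0],
  ],
  gripper=0,
)

```text
time: 17.9
ee_pos: [0.4353, 0.1616, 0.0085]
orientation: [-3.118, -0.381, -0.006]
force: [-0.5, 0.6, 6.5]
gripper_width: 0.0297
finger_force: 18.0
```

>>> step_arm(
  deltas=[
    [0,0,-20,0],
    [0,0,-40,0],
    [0,0,-20,7],
    [0,0,0,7],
    [0,0,0,0],
  ],
)

```text
time: 18.32
ee_pos: [0.4352, 0.1614, 0.0892]
orientation: [-3.14, 0.006, -0.007]
force: [0.3, -0.2, -0.7]
gripper_width: 0.0302
finger_force: 18.0
```

```bash
python3 go.py .65 .271 .087 0; python3 -c "
from h import *
w=px2w('w6',[(88,116),(113,124),(68,310),(46,303)],.01);print(w.round(4),w.mean(0));d=w[0]+w[1]-w[2]-w[3];print(np.hypot(*d[:2])/2,np.degrees(np.arctan2(d[1],d[0])))"
```

```text
now [0.4352 0.1614 0.0892] yaw -0.2 t 18.3 w 0.030 F [ 0.3 -0.2 -0.7]
roll -0.2 = 1x-0.22; shift [ 214.8 -109.6    2.2] = 6 x [ 35.8 -18.3   0.4]
[[0.4859 0.3264 0.01  ]
 [0.4849 0.3106 0.01  ]
 [0.3415 0.3354 0.01  ]
 [0.3436 0.3517 0.01  ]] [0.41398036 0.33103104 0.01      ]
0.1450048525625822 -9.959668141411074
```

>>> step_arm(
  deltas=[
    [31,-15.7,0,0],
    [31,-15.7,0,0],
    [31,-15.7,0,0],
    [31,-15.7,0,0],
    [31,-15.7,0,0],
  ],
)

```text
time: 18.73
ee_pos: [0.5889, 0.2397, 0.0854]
orientation: [3.141, 0.005, -0.004]
force: [-0.8, -0.1, -0.5]
gripper_width: 0.0302
finger_force: 18.0
```

>>> step_arm(
  deltas=[
    [31,-15.7,0,0],
    [31,-15.7,0,0],
    [0,0,0,0],
    [0,0,0,0],
    [0,0,0,0],
  ],
)

```text
time: 19.15
ee_pos: [0.649, 0.27, 0.085]
orientation: [3.14, 0.002, -0.006]
force: [-0.1, 0.1, -0.8]
gripper_width: 0.0296
finger_force: 18.0
```

>>> step_arm(
  deltas=[
    [0,0,25,0],
    [0,0,25,0],
    [0,0,15,0],
    [0,0,0,0],
    [0,0,0,0],
  ],
)

```text
time: 19.57
ee_pos: [0.6486, 0.2698, 0.0206]
orientation: [3.14, -0.001, -0.006]
force: [1.4, 0.6, -0.6]
gripper_width: 0.0304
finger_force: 18.0
```

```bash
python3 go.py .652 .271 .014 0
```

```text
now [0.6486 0.2698 0.0206] yaw -0.0 t 19.6 w 0.030 F [ 1.4  0.6 -0.6]
roll -0.0 = 1x-0.02; shift [ 3.4 -1.2  6.6] = 1 x [ 3.4 -1.2  6.6]
```

>>> step_arm(
  deltas=[
    [0,0,4,0],
    [0,0,0,0],
    [0,0,0,0],
  ],
)

```text
time: 19.82
ee_pos: [0.6516, 0.271, 0.0193]
orientation: [-3.141, 0.001, -0.003]
force: [0.3, 0.6, -0.5]
gripper_width: 0.0302
finger_force: 18.0
```

>>> step_arm(
  deltas=[
    [0,0,2,0],
    [0,0,0,0],
    [0,0,0,0],
  ],
)

```text
time: 20.07
ee_pos: [0.6509, 0.2708, 0.0162]
orientation: [-3.141, 0.001, -0.001]
force: [0.3, -0.4, -0.8]
gripper_width: 0.0298
finger_force: 18.0
```

>>> step_arm(
  deltas=[
    [0,0,2,0],
    [0,0,0,0],
    [0,0,0,0],
  ],
)

```text
time: 20.32
ee_pos: [0.6505, 0.2707, 0.0136]
orientation: [3.141, -0.001, -0.001]
force: [0.2, -0.7, 1.1]
gripper_width: 0.0299
finger_force: 18.0
```

>>> step_arm(
  deltas=[
    [0,0,1,0],
    [0,0,0,0],
    [0,0,0,0],
  ],
)

```text
time: 20.57
ee_pos: [0.6507, 0.2707, 0.0128]
orientation: [3.142, -0.001, -0.0]
force: [-0.4, -0.2, -0.6]
gripper_width: 0.0296
finger_force: 18.0
```

>>> step_arm(
  deltas=[
    [0,0,0,0],
    [0,0,0,0],
    [0,0,0,0],
    [0,0,0,0],
  ],
  gripper=45,
)

```text
time: 20.9
ee_pos: [0.6508, 0.2707, 0.013]
orientation: [-3.142, 0.001, -0.0]
force: [-0.3, 0.6, -0.2]
gripper_width: 0.0396
finger_force: 0.0
```

>>> step_arm(
  deltas=[
    [0,0,-30,0],
    [0,0,-40,0],
    [0,0,-30,-7],
    [0,0,0,-7],
    [0,0,0,-7],
  ],
)

```text
time: 21.32
ee_pos: [0.6533, 0.2717, 0.1173]
orientation: [-3.086, -0.58, -0.011]
force: [-1.4, 1.4, 0.3]
gripper_width: 0.0396
finger_force: 0.0
```

>>> step_arm(
  deltas=[
    [0,0,0,-7],
    [0,0,0,-7],
    [0,0,0,-7],
    [0,0,0,-7],
    [0,0,0,-7],
  ],
)

```text
time: 21.73
ee_pos: [0.6507, 0.2707, 0.1129]
orientation: [2.77, 1.482, 0.0]
force: [0.5, 0.1, 0.8]
gripper_width: 0.0395
finger_force: 0.0
```

>>> step_arm(
  deltas=[
    [0,0,0,-7],
    [0,0,0,-7],
    [0,0,0,-7],
    [0,0,0,-7],
    [0,0,0,-7],
  ],
)

```text
time: 22.15
ee_pos: [0.6507, 0.2707, 0.1129]
orientation: [2.196, 2.247, 0.0]
force: [-0.1, 0.3, -0.8]
gripper_width: 0.0392
finger_force: 0.0
```

>>> step_arm(
  deltas=[
    [0,0,0,-7],
    [0,0,0,-7],
    [0,0,0,-7],
    [0,0,0,-7],
    [0,0,0,-7],
  ],
)

```text
time: 22.57
ee_pos: [0.6507, 0.2707, 0.1129]
orientation: [-1.419, -2.803, -0.0]
force: [0.4, 1.2, -0.1]
gripper_width: 0.04
finger_force: 0.0
```

>>> step_arm(
  deltas=[
    [0,0,0,-7],
    [0,0,0,-7],
    [0,0,0,-7],
    [0,0,0,-7],
    [0,0,0,0],
  ],
)

```text
time: 22.98
ee_pos: [0.6507, 0.2707, 0.1128]
orientation: [-0.703, -3.062, 0.0]
force: [-0.5, -0.1, -0.3]
gripper_width: 0.0396
finger_force: 0.0
```

```bash
python3 go.py .414 .3315 .1 170
```

```text
now [0.6507 0.2707 0.1128] yaw 154.1 t 23.0 w 0.040 F [-0.5 -0.1 -0.3]
roll -15.9 = 3x-5.29; shift [243.6  18.8  12.8] = 6 x [40.6  3.1  2.1]
```

>>> step_arm(
  deltas=[
    [0,0,0,-5.3],
    [0,0,0,-5.3],
    [0,0,0,-5.3],
    [35,2.7,2,0],
    [35,2.7,2,0],
  ],
)

```text
time: 23.4
ee_pos: [0.5837, 0.2881, 0.109]
orientation: [0.287, 3.127, 0.001]
force: [-0.3, 0.2, -0.0]
gripper_width: 0.0395
finger_force: 0.0
```

>>> step_arm(
  deltas=[
    [35,2.7,2,0],
    [35,2.7,2,0],
    [35,2.7,2,0],
    [35,2.7,0,0],
    [34,2.7,0,0],
  ],
)

```text
time: 23.82
ee_pos: [0.4121, 0.3323, 0.1028]
orientation: [-0.285, -3.129, -0.0]
force: [0.3, -0.4, 0.3]
gripper_width: 0.0394
finger_force: 0.0
```

>>> step_arm(
  deltas=[
    [0,0,0,0],
    [0,0,0,0],
    [0,0,0,0],
  ],
)

```text
time: 24.07
ee_pos: [0.4145, 0.3327, 0.1034]
orientation: [0.279, 3.128, 0.001]
force: [0.2, -0.3, 1.1]
gripper_width: 0.0397
finger_force: 0.0
```

```bash
python3 go.py .414 .3315 .004 170;python3 -c "
from h import *
grab('wrist','w7')"
```

```text
now [0.4145 0.3327 0.1034] yaw 169.8 t 24.1 w 0.040 F [ 0.2 -0.3  1.1]
roll -0.2 = 1x-0.21; shift [ 0.3 -1.3 99.4] = 3 x [ 0.1 -0.4 33.1]
```

View pics/w7.png

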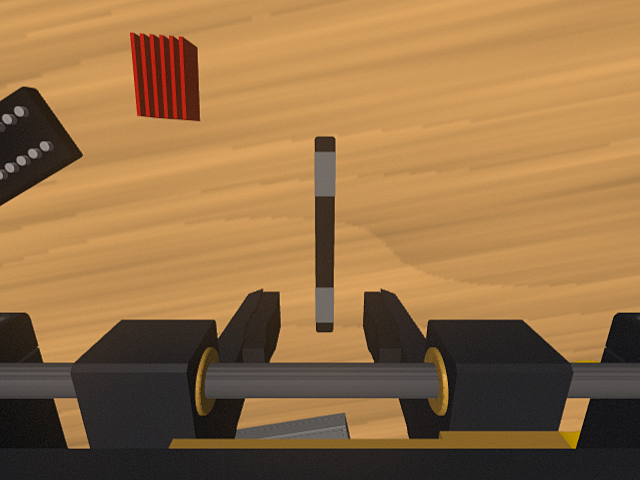

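The bar runs from (325,138) to (324,331), centred between the fingers and parallel to them. I'll descend in stages.

>>> step_arm(
  deltas=[
    [0,-1,33,0],
    [0,0,33,0],
    [0,0,25,0],
    [0,0,0,0],
    [0,0,0,0],
  ],
)

```text
time: 24.53
ee_pos: [0.4137, 0.3301, 0.0106]
orientation: [-0.281, -3.126, 0.004]
force: [0.3, 0.1, 0.3]
gripper_width: 0.0397
finger_force: 0.0
```

>>> step_arm(
  deltas=[
    [0,0,0,0],
    [0,0,0,0],
    [0,0,0,0],
    [0,0,0,0],
  ],
)

```text
time: 24.87
ee_pos: [0.415, 0.3322, 0.0136]
orientation: [0.278, 3.127, 0.003]
force: [-0.3, 0.0, -0.1]
gripper_width: 0.0392
finger_force: 0.0
```

```bash
python3 go.py .414 .3315 .003 170;python3 -c "
from h import *
w=px2w('w7',[(325,138),(324,331)],.01);print(w,w.mean(0))"
```

```text
now [0.415  0.3322 0.0136] yaw 169.8 t 24.9 w 0.039 F [-0.3  0.  -0.1]
roll -0.2 = 1x-0.16; shift [ 0.8 -0.8 10.6] = 1 x [ 0.8 -0.8 10.6]
[[0.33951932 0.34804419 0.01      ]
 [0.48358289 0.32174374 0.01      ]] [0.4115511  0.33489396 0.01      ]
```

>>> step_arm(
  deltas=[
    [2,-1,7,0],
    [0,0,2,0],
    [0,0,0,0],
    [0,0,0,0],
    [0,0,0,0],
  ],
)

```text
time: 25.28
ee_pos: [0.4114, 0.3306, 0.0027]
orientation: [-0.278, -3.129, 0.0]
force: [0.7, 0.5, 0.5]
gripper_width: 0.0398
finger_force: 0.0
```

>>> step_arm(
  deltas=[
    [0,0,1,0],
    [0,0,0,0],
    [0,0,0,0],
  ],
)

```text
time: 25.53
ee_pos: [0.4116, 0.3307, 0.0018]
orientation: [0.278, 3.129, -0.0]
force: [0.9, -0.6, -0.5]
gripper_width: 0.0397
finger_force: 0.0
```

>>> step_arm(
  deltas=[
    [0,0,0,0],
    [0,0,0,0],
    [0,0,0,0],
    [0,0,0,0],
    [0,0,0,0],
  ],
  gripper=0,
  grip_force=25,
)

```text
time: 25.95
ee_pos: [0.4116, 0.3308, 0.0019]
orientation: [0.278, 3.129, 0.0]
force: [0.1, -0.6, 0.2]
gripper_width: 0.0136
finger_force: 25.0
```

>>> step_arm(
  deltas=[
    [0,0,-20,0],
    [0,0,-40,0],
    [0,0,-40,0],
    [0,0,-10,0],
    [0,0,0,0],
  ],
)

```text
time: 26.37
ee_pos: [0.4144, 0.3328, 0.1163]
orientation: [0.277, 3.123, 0.009]
force: [1.1, 0.3, -0.2]
gripper_width: 0.0139
finger_force: 25.0
```

```bash
python3 go.py .603 .002 .11 96
```

```text
now [0.4144 0.3328 0.1163] yaw 169.9 t 26.4 w 0.014 F [ 1.1  0.3 -0.2]
roll 73.9 = 11x6.71; shift [-348.7  153.     6.3] = 9 x [-38.7  17.    0.7]
```

>>> step_arm(
  deltas=[
    [0,0,0,6.7],
    [0,0,0,6.7],
    [0,0,0,6.7],
    [0,0,0,6.7],
    [0,0,0,6.7],
  ],
)

```text
time: 26.78
ee_pos: [0.4101, 0.3296, 0.1093]
orientation: [-1.175, -2.911, 0.005]
force: [0.5, 0.3, -0.6]
gripper_width: 0.0134
finger_force: 25.0
```

>>> step_arm(
  deltas=[
    [0,0,0,6.7],
    [0,0,0,6.7],
    [0,0,0,6.7],
    [0,0,0,6.7],
    [0,0,0,6.7],
  ],
)

```text
time: 27.2
ee_pos: [0.41, 0.3296, 0.1092]
orientation: [-1.965, -2.45, 0.006]
force: [-1.3, -1.3, 0.1]
gripper_width: 0.0136
finger_force: 25.0
```

>>> step_arm(
  deltas=[
    [0,0,0,6.9],
    [-29,12.7,0.5,0],
    [-29,12.7,0.5,0],
    [-29,12.7,0.5,0],
    [-29,12.7,0.5,0],
  ],
)

```text
time: 27.62
ee_pos: [0.4729, 0.219, 0.1074]
orientation: [-2.101, -2.334, 0.005]
force: [0.9, 0.7, -0.3]
gripper_width: 0.0138
finger_force: 25.0
```

>>> step_arm(
  deltas=[
    [-29,12.7,0.5,0],
    [-29,12.7,0.5,0],
    [-29,12.7,0.5,0],
    [-29,12.7,0.5,0],
    [-29,12.7,0.5,0],
  ],
)

```text
time: 28.03
ee_pos: [0.5511, 0.0813, 0.1047]
orientation: [-2.101, -2.332, 0.004]
force: [0.5, -0.4, -1.1]
gripper_width: 0.0139
finger_force: 25.0
```

>>> step_arm(
  deltas=[
    [-29,12.7,0.5,0],
    [0,0,0,0],
    [0,0,0,0],
    [0,0,0,0],
    [0,0,0,0],
  ],
)

```text
time: 28.45
ee_pos: [0.5664, 0.0562, 0.1055]
orientation: [-2.101, -2.333, 0.003]
force: [0.1, 0.0, -0.1]
gripper_width: 0.0136
finger_force: 25.0
```

```bash
python3 go.py .603 .002 .11 96;python3 -c "
from h import *
grab('wrist','w8')"
```

```text
now [0.5664 0.0562 0.1055] yaw 96.0 t 28.4 w 0.014 F [ 0.1  0.  -0.1]
roll -0.0 = 1x-0.00; shift [-57.7  30.7  -4.5] = 2 x [-28.8  15.3  -2.3]
```

View pics/w8.png

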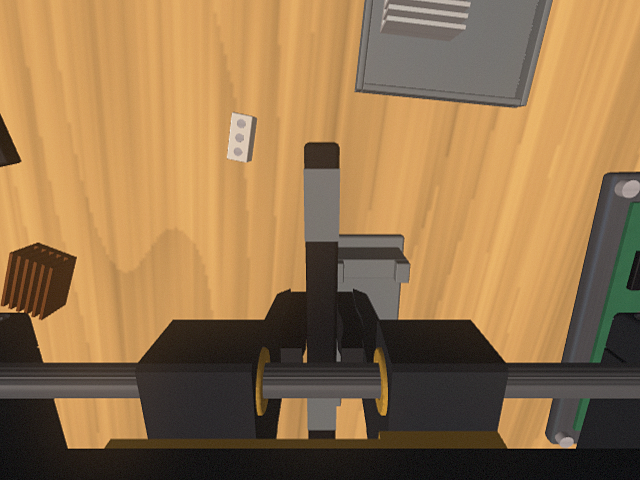

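The bar is held straight, with its end at (322,143), and the rest's left upright is at (370,258). I'll refine the rest pose from the base corners seen in the earlier picture w4, at (277,94) and (475,52).

```bash
python3 - <<'E'
from h import *
w=px2w('w4',[(277,94),(475,52)],.008);print(w)
d=w[0]-w[1];a=np.arctan2(d[1],d[0]);print(np.hypot(*d[:2]),np.degrees(a))
n=np.array([np.sin(a),-np.cos(a)]);print(w.mean(0)[:2]+.03*n)
w=px2w('w2',[(427,87)],.008);print(w)
w=px2w('top0',[(278.5,167.5),(344.5,159.1),(348.5,188.9),(282.5,197.1)],.008);print(w)
w=px2w('w8',[(322,143)],.11);print(w)
E
```

```text
[[ 0.56732224  0.06131692  0.008     ]
 [ 0.58073045 -0.06388499  0.008     ]]
0.1259178276231321 96.11266347967727
[0.60385578 0.00191048]
[[ 0.58040663 -0.06486152  0.008     ]]
[[ 0.62238537  0.06867654  0.008     ]
 [ 0.63590252 -0.05848678  0.008     ]
 [ 0.57783303 -0.0648582   0.008     ]
 [ 0.56467128  0.06167486  0.008     ]]
[[0.55925253 0.13056432 0.11      ]]
```

>>> step_arm(
  deltas=[
    [-29,15.3,0,0],
    [-29,15.3,0,0],
    [0,0,0,0],
    [0,0,0,0],
    [0,0,0,0],
  ],
)

```text
time: 28.92
ee_pos: [0.6036, 0.002, 0.1065]
orientation: [-2.102, -2.333, 0.001]
force: [-0.1, 1.3, -0.2]
gripper_width: 0.0134
finger_force: 25.0
```

>>> step_arm(
  deltas=[
    [0,0,0,0],
    [0,0,0,0],
  ],
)

```text
time: 29.08
ee_pos: [0.6035, 0.0021, 0.1066]
orientation: [-2.101, -2.335, 0.001]
force: [0.3, -0.2, -0.2]
gripper_width: 0.0137
finger_force: 25.0
```

```bash
python3 -c "
from h import *
grab('wrist','w9');grab('top','t9')
a=cv2.imread('pics/w9.png');b=cv2.imread('pics/t9.png')
cv2.imwrite('pics/m9.png',np.hstack([cv2.resize(a[:,200:520],(400,600)),cv2.resize(b[110:260,260:360],(400,600),interpolation=cv2.INTER_CUBIC)]))"; python3 go.py .603 .002 .045 96
```

```text
now [0.6038 0.0018 0.1068] yaw 96.0 t 29.2 w 0.014 F [ 0.2 -0.2 -0.4]
roll 0.0 = 1x0.02; shift [ 0.2 -0.8 61.8] = 2 x [ 0.1 -0.4 30.9]
```

View pics/m9.png

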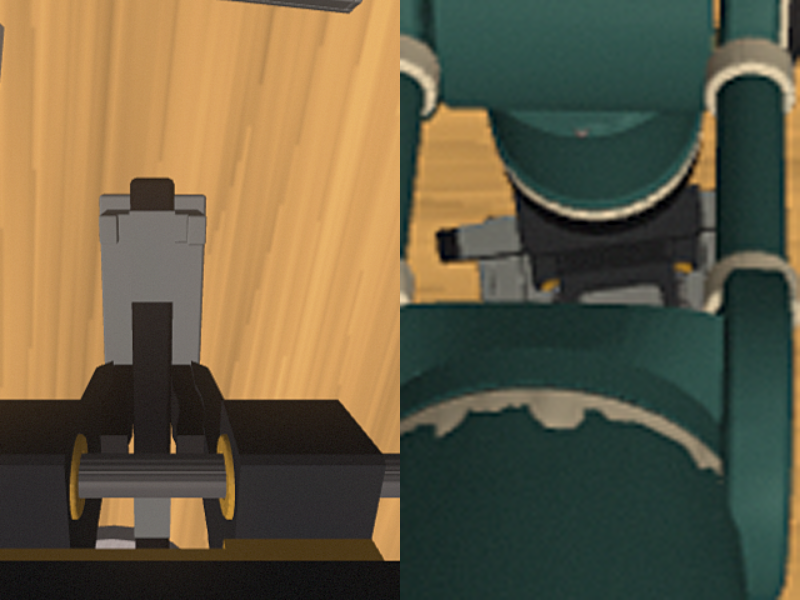

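The bar at x=152 is centred on the rest (100–206) and parallel to it, so I'll lower it.

>>> step_arm(
  deltas=[
    [0,0,25,0],
    [0,0,25,0],
    [0,0,10,0],
    [0,0,0,0],
    [0,0,0,0],
  ],
)

```text
time: 29.6
ee_pos: [0.6037, 0.0012, 0.0464]
orientation: [-2.102, -2.333, 0.002]
force: [0.1, 0.3, 0.4]
gripper_width: 0.0136
finger_force: 25.0
```

>>> step_arm(
  deltas=[
    [0,0,2,0],
    [0,0,0,0],
    [0,0,0,0],
    [0,0,0,0],
  ],
)

```text
time: 29.93
ee_pos: [0.6052, 0.0008, 0.046]
orientation: [2.102, 2.333, 0.002]
force: [-0.4, -0.1, -0.3]
gripper_width: 0.0134
finger_force: 25.0
```

>>> step_arm(
  deltas=[
    [0,0,3,0],
    [0,0,0,0],
    [0,0,0,0],
  ],
)

```text
time: 30.18
ee_pos: [0.6042, 0.0009, 0.0417]
orientation: [-2.103, -2.334, 0.0]
force: [0.7, -0.4, 0.1]
gripper_width: 0.0137
finger_force: 25.0
```

>>> step_arm(
  deltas=[
    [0,0,2,0],
    [0,0,0,0],
    [0,0,0,0],
  ],
)

```text
time: 30.43
ee_pos: [0.6042, 0.0009, 0.0396]
orientation: [-2.103, -2.333, 0.0]
force: [-0.9, -0.2, -0.2]
gripper_width: 0.0135
finger_force: 25.0
```

>>> step_arm(
  deltas=[
    [0,0,1.5,0],
    [0,0,0,0],
    [0,0,0,0],
  ],
)

```text
time: 30.68
ee_pos: [0.6043, 0.0009, 0.0382]
orientation: [-2.103, -2.334, 0.0]
force: [0.5, -0.4, 0.4]
gripper_width: 0.0137
finger_force: 25.0
```

>>> step_arm(
  deltas=[
    [0,0,1,0],
    [0,0,0,0],
    [0,0,0,0],
  ],
)

```text
time: 30.93
ee_pos: [0.6045, 0.0009, 0.0379]
orientation: [2.103, 2.334, 0.0]
force: [-1.7, 0.7, 3.5]
gripper_width: 0.014
finger_force: 25.0
```

>>> step_arm(
  deltas=[
    [0,0,0,0],
    [0,0,0,0],
    [0,0,0,0],
    [0,0,0,0],
  ],
  gripper=40,
)

```text
time: 31.27
ee_pos: [0.6043, 0.0009, 0.0371]
orientation: [-2.103, -2.334, 0.0]
force: [0.0, 0.6, 0.4]
gripper_width: 0.0346
finger_force: 0.0
```

>>> step_arm(
  deltas=[
    [0,0,-25,0],
    [0,0,-40,0],
    [0,0,-40,0],
    [0,0,-30,0],
    [0,0,0,0],
  ],
)

```text
time: 31.68
ee_pos: [0.6095, 0.0007, 0.1808]
orientation: [2.096, 2.326, 0.014]
force: [1.0, 0.1, 0.5]
gripper_width: 0.0352
finger_force: 0.0
```

>>> step_arm(
  deltas=[
    [-35,0,-5,0],
    [-35,0,-5,0],
    [-35,0,-5,0],
    [-35,0,-5,0],
    [0,0,0,0],
  ],
)

```text
time: 32.1
ee_pos: [0.6199, -0.1442, 0.1931]
orientation: [2.105, 2.327, -0.002]
force: [0.7, -0.2, 0.5]
gripper_width: 0.0353
finger_force: 0.0
```

>>> step_arm(
  deltas=[
    [0,-38,0,0],
    [0,-38,0,0],
    [0,-38,0,0],
    [0,0,0,0],
    [0,0,0,0],
  ],
)

```text
time: 32.52
ee_pos: [0.5032, -0.1496, 0.1911]
orientation: [-2.103, -2.331, 0.001]
force: [0.6, -0.2, 0.3]
gripper_width: 0.0353
finger_force: 0.0
```

```bash
python3 go.py; python3 -c "
from h import *
grab('scene','s10');grab('top','t10')
a=cv2.imread('pics/s10.png');b=cv2.imread('pics/t10.png')
cv2.imwrite('pics/m10.png',np.vstack([cv2.resize(a[170:440,180:580],(800,300)) if 0 else cv2.resize(a[185:425,160:580],(580,331)),cv2.resize(b[120:290,130:490],(580,269))]))"
```

```text
now [ 0.5032 -0.1496  0.1911] yaw 95.9 t 32.5 w 0.035 F [ 0.6 -0.2  0.3]
```

View pics/m10.png

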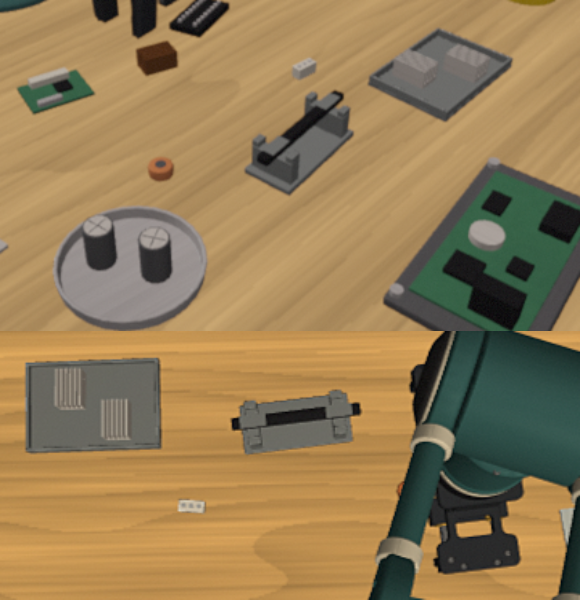

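Both caps stand upright in the dish and both sinks sit flat in the tray. The bar lies in both notches with its ends out on each side, and the coil and terminal haven't moved.

```bash
python3 -c "
from workcell import ctrl
print(ctrl.finish_job())"
```

```text
the job is handed in; nothing more can be done
None
```

The job is done and handed in at about 33 s: both capacitors are upright in the dish, both heat sinks are fins up on the tray floor, the pry bar lies centred in both notches of the rest, and the coil and terminal block were left where they were.

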